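Put the lids back on the craft jars

TASK

Four storage jars on the craft desk are still open and their wooden lids lie about among the other things. Put each lid back on its own jar, the round lids on the round jars and the square ones on the square jars, large on large and small on small, each fully down so that it sits flat on the rim. Leave the jars standing where they are, also the tall one that is already closed.

Things in the scene. Friction and masses are not known exactly. Their poses are not given: they have to be found in the camera images.
- jar_round_large: large round jar, white ceramic, standing open with small craft bits about 44 mm deep inside; outside 82 mm across, 80 mm high, open mouth 72 mm across, walls 5 mm. Loose, about 0.3 to 0.8 kg. Origin: centre of its underside; z up its axis.
- lid_round_large: lid of the large round jar, pale wood, lies plug down on the desk. Above its origin (centre of the foot, z up): 0-14 mm plug 66 mm across, lower 10 mm tapering to 54 mm across at the foot; 14-22 mm flat plate 84 mm across; 22-46 mm round knob 20 mm across, to hold it by. Under 0.1 kg. When on, the plate lies on the rim, origin 66 mm above the jar's.
- jar_round_small: small round jar, white ceramic, standing open with small craft bits about 35 mm deep inside; outside 60 mm across, 64 mm high, open mouth 50 mm across, walls 5 mm. Loose, about 0.3 to 0.8 kg. Origin: centre of its underside; z up its axis.
- lid_round_small: lid of the small round jar, pale wood, lies plug down on the desk. Above its origin (centre of the foot, z up): 0-14 mm plug 44 mm across, lower 10 mm tapering to 34 mm across at the foot; 14-22 mm flat plate 62 mm across; 22-46 mm round knob 20 mm across, to hold it by. Under 0.1 kg. When on, the plate lies on the rim, origin 50 mm above the jar's.
- jar_square_large: large square jar, white ceramic, standing open with small craft bits about 41 mm deep inside; outside 76 x 76 mm, 74 mm high, open mouth 66 x 66 mm, walls 5 mm. Loose, about 0.3 to 0.8 kg. Origin: centre of its underside; z up its axis; x and y square to its sides.
- lid_square_large: lid of the large square jar, pale wood, lies plug down on the desk. Above its origin (centre of the foot, z up, x and y square to its sides, any quarter turn fits): 0-14 mm plug 60 x 60 mm, lower 10 mm tapering to 48 x 48 mm at the foot; 14-22 mm flat plate 78 x 78 mm; 22-46 mm knob 20 x 20 mm, square with the lid, to hold it by. Under 0.1 kg. When on, the plate lies on the rim, origin 60 mm above the jar's.
- jar_square_small: small square jar, white ceramic, standing open with small craft bits about 33 mm deep inside; outside 56 x 56 mm, 60 mm high, open mouth 46 x 46 mm, walls 5 mm. Loose, about 0.3 to 0.8 kg. Origin: centre of its underside; z up its axis; x and y square to its sides.
- lid_square_small: lid of the small square jar, pale wood, lies plug down on the desk. Above its origin (centre of the foot, z up, x and y square to its sides, any quarter turn fits): 0-14 mm plug 40 x 40 mm, lower 10 mm tapering to 30 x 30 mm at the foot; 14-22 mm flat plate 58 x 58 mm; 22-46 mm knob 20 x 20 mm, square with the lid, to hold it by. Under 0.1 kg. When on, the plate lies on the rim, origin 46 mm above the jar's.
- jar_tall: tall narrow round jar of white ceramic that already has its lid on (fastened): 56 mm across (lid 58 mm), 108 mm high to the top of its lid plate, 132 mm to the top of its knob. Loose, 0.45 kg. It is to be left alone. Origin: centre of its underside.
Not all that is in view belongs to the job. What is shaped like the lid_round_large but red is not meant.

How it is judged:
By the outcome, as a careful person would: the job done as asked, in the order asked, and still so for the second after the job is handed in, with the robot touching nothing.
It also fails if it takes over 128 s, if anything falls off the work surface, if the arm or the gripper's body presses on something with over 40 N, if the wrist force passes 120 N, or if a joint passes its speed limit or range.

ROBOT

A 6-joint arm with a two-finger parallel gripper is mounted at the origin on the work surface. World frame = base frame: x ahead of the robot, y to its left, z up, the work surface at z = 0. Lengths are in m, angles in rad, forces in N, time in s.
With the tool pointing down it reaches from about 0.3 to 0.875 m from the base axis. Payload 6.4 kg.
Tool frame: the origin (TCP) lies midway between the tips of the shut fingers; the grasp point (between the pads) lies 19 mm behind it; z points along the fingers, y is the direction in which the jaws open and shut (so a half turn about z gives the same grasp; the last joint's range is limited). The gripper opens to 85 mm and grips with 20 to 120 N. Pads are 22 mm wide; open, the fingers measure 114 mm over their backs; the gripper's body (76 mm by 85 mm) begins 54 mm behind the grasp point. The pads swing forward as they close: fully open they stand 13 mm farther back than shut.
Start: joints at [1.091, 0.181, 1.607, -0, 1.354, -0.206], TCP at [0.155, 0.554, 0.231] pointing down, gripper open.
Joint ranges: [-2.99, 2.99], [-0.89, 2.07], [0.3, 2.58], [-1.14, 4.28], [0, 2.63], [-3.12, 3.12]. Speed limits (rad/s): [2.57, 2.57, 3.01, 3.14, 3.14, 3.14].

INTERFACE

Orientations are given as a unit quaternion [w, x, y, z].
In Python, from bench import ctrl gives the robot as it stands. The module is installed in compiled form; this text tells all that it offers.
- The arm moves only by the tool arm_command, never from a script. Its argument "plan" is one flat list of numbers, 4 for each row, row after row: the shift along the tool's x, y, z in mm, then the turn about the tool's z in rad. A call has 1 to 20 rows; each row shifts and turns the commanded pose from where the row before left it, along the tool's axes as they then stand; what a row does not reach is not made up. A row lasts 1/10 s, in which the tool goes at most 50 mm and 8.59 degrees, less where a joint would pass 70% of its speed; a pose out of reach is approached as far as the arm can. A call is refused whole if a number of a shift passes 50 or a number of a turn 0.15, either way. A call with a gripper value outside its range is refused whole. "grip" is the opening, from 0 (shut) to 1 (fully open), set as the call begins (left out, the last holds). The fingers move at their own pace and stop on an object; the grip force is fixed at half the most. Time passes only in rows, so rows that do not move let the fingers close. It gives the time, the measured TCP pose, the force and the opening at its end, in the units of the state.
- ctrl.get_obs(): the state, without advancing time (a new reading comes with each control period).
- ctrl.camera(name): name is "scene" or "top"; returns a dict with "color" (480x640x3 uint8, red, green, blue), "camera_matrix" (3x3 intrinsics, pixels), "k1" (the pictures are not rectified: a ray, as slopes to the right and down, at radius r is drawn at 1 + k1 r^2 times it, then the intrinsics apply), "eye" and "attitude" of the camera in the world. Camera axes: x right, y up, looking along -z (the intrinsics and any distortion apply to the point x, -y, -z); pixel columns grow to the right and rows downward; lengths in m; the calibration is good to about 2 mm. A picture is of the moment at which its call begins. There is no depth.
- ctrl.hand_in(): hands the job in, once; it reports no verdict.
The state is a dict: "time_s": time; "q": joint angles; "dq": joint speeds; "joint_efforts": joint torques, N m; "eef_pos": TCP position; "eef_rot": TCP orientation; "wrist_force": force on the tool from outside, world axes, zero at the start; "torque": the same for the moment, N m; "opening": opening from 0.0 (shut) to 1.0 (fully open).
Only numpy, scipy, OpenCV 4.12 (cv2) and the standard library are available. Lean on these libraries where they do the work, as an engineer would, in place of code of your own. Each camera call takes 0.05 s, during which the arm holds its last target. There are 200 camera calls.

## Working session

There is one attempt and no reset: what is moved stays moved. The work goes in short steps, Python scripts to look and compute and a tool call to move; the robot and the scene stay as the last step left them, time stands still between calls to the robot, and variables do not carry over. Pictures are saved under pics/ and viewed, about 12 in all and at most 16, crops included, and the job is handed in when it is done.

Besides the shell and the picture viewer there is one more tool, called after "Request:" by a JSON object that holds its "api" and its "payload", one argument or row to a line. arm_command: Moves the arm, as the interface text tells. Its arguments: {"type":"object","properties":{"plan":{"type":"array","items":{"type":"number"}},"grip":{"type":"number"}},"required":["plan"]}

```bash
mkdir -p pics; cat > h.py <<'E'
import numpy as np, cv2
from bench import ctrl
from scipy.spatial.transform import Rotation as R
def cam(n,f=None):
    c=ctrl.camera(n)
    if f: cv2.imwrite('pics/'+f,c['color'][:,:,::-1])
    return c
def rot(c):
    a=np.array(c['attitude'],float)
    return a if a.shape==(3,3) else R.from_quat(a[[1,2,3,0]]).as_matrix()
def proj(c,P):
    p=(np.atleast_2d(P)-c['eye'])@rot(c); s=np.c_[p[:,0],-p[:,1]]/-p[:,2:]
    s=s*(1+c['k1']*(s**2).sum(1,keepdims=True)); K=np.array(c['camera_matrix'])
    return s@K[:2,:2].T+K[:2,2]
def unproj(c,uv,z):
    K=np.array(c['camera_matrix']); d=(np.atleast_2d(uv)-K[:2,2])@np.linalg.inv(K[:2,:2]).T
    s=d.copy()
    for _ in range(20): s=d/(1+c['k1']*(s**2).sum(1,keepdims=True))
    r=np.c_[s[:,0],-s[:,1],-np.ones(len(s))]@rot(c).T
    e=np.array(c['eye']); return e+r*((z-e[2])/r[:,2])[:,None]
E
python3 - <<'E'
from h import *
import pickle
o=ctrl.get_obs(); print(o)
d={}
for n in('top','scene'):
    c=cam(n,n+'0.png'); d[n]=c; print(n,{k:v for k,v in c.items() if k!='color'})
pickle.dump(d,open('c0.pkl','wb'))
E
```

```text
{'time_s': 0.0, 'q': array([ 1.09068167e+00,  1.81523806e-01,  1.60799423e+00,  3.80773279e-07,
        1.35380026e+00, -2.06285917e-01]), 'dq': array([-0.00021289, -0.00062861, -0.00036913, -0.0008522 , -0.00160276,
        0.00027751]), 'joint_efforts': array([ 2.21932605e-04, -4.44864893e+01, -3.51342988e+01, -2.29136390e-05,
        9.12600924e-03,  2.47435429e-05]), 'eef_pos': array([0.15520959, 0.55309071, 0.2304005 ]), 'eef_rot': array([-2.90516159e-04,  1.36487003e-01,  9.90641486e-01, -8.12440182e-04]), 'wrist_force': array([ 0.05159854,  0.19989234, -0.66218512]), 'torque': array([0.00297792, 0.00404062, 0.01455129]), 'opening': 1.002798818999624}
top {'camera_matrix': array([[545.55083395,   0.        , 334.11413413],
       [  0.        , 545.55083395, 241.67747531],
       [  0.        ,   0.        ,   1.        ]]), 'k1': -0.03872022074497762, 'eye': array([ 0.2634609 , -0.01728767,  1.28014228]), 'attitude': array([ 0.7054532 ,  0.06721115, -0.05079259, -0.70373187])}
scene {'camera_matrix': array([[611.25771216,   0.        , 328.38945813],
       [  0.        , 611.25771216, 233.88653073],
       [  0.        ,   0.        ,   1.        ]]), 'k1': -0.04461671382498576, 'eye': array([0.8676838 , 0.54938737, 1.20031796]), 'attitude': array([0.30509155, 0.07569171, 0.24894765, 0.91608678])}
```

View pics/top0.png

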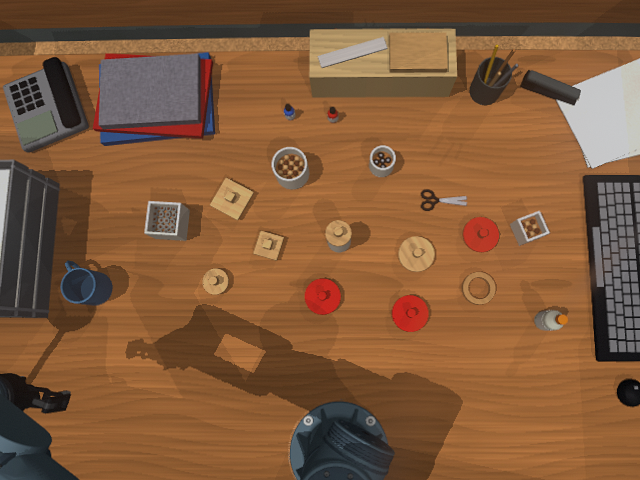

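View pics/scene0.png

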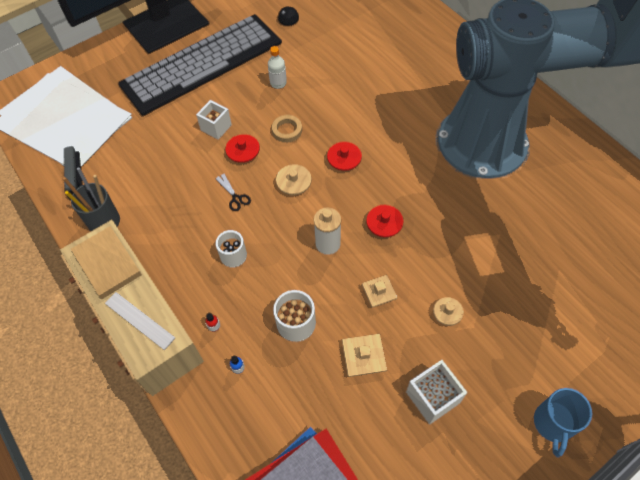

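Candidates, by pixel in the top view:
- **Wooden lids:** square large (232,198), square small (269,244), round small (215,281), round large (417,254).
- **Look-alikes, not lids to use:** red (481,234), (323,296) and (410,313), wooden ring (479,288), tall jar's fixed lid (338,235).
- **Open jars:** round large (291,167), round small (383,160), square large (166,220), square small (530,227).

Next I'll fit outlines from a close crop.

```bash
cat > m.py <<'E'
from h import *
import pickle
d=pickle.load(open('c0.pkl','rb'))
# name: (round?, size of outline, z of it, top pixel centre)
O=dict(JRL=(1,.082,.080,(291,167)),JRS=(1,.060,.064,(383,160)),JSL=(0,.076,.074,(166,220)),JSS=(0,.056,.060,(530,227)),
 LRL=(1,.084,.022,(417,254)),LRS=(1,.062,.022,(215,281)),LSL=(0,.078,.022,(232,198)),LSS=(0,.058,.022,(269,244)))
E
python3 - <<'E'
from m import *
rows=[]
for n in('top',):
    t=[]
    for k,o in O.items():
        x,y=o[3]
        im=d[n]['color'][:,:,::-1]
        p=cv2.getRectSubPix(im,(50,50),(float(x),float(y)))
        p=cv2.resize(p,(200,200),interpolation=cv2.INTER_CUBIC)
        cv2.putText(p,k,(3,14),0,.45,(0,255,255),1); t.append(p)
        print(k,unproj(d[n],(x,y),o[2])[0].round(3))
    rows+= [np.hstack(t[:4]),np.hstack(t[4:])]
cv2.imwrite('pics/m1.png',np.vstack(rows))
E
```

```text
JRL [0.639 0.111 0.08 ]
JRS [ 0.661 -0.101  0.064]
JSL [0.517 0.395 0.074]
JSS [ 0.503 -0.433  0.06 ]
LRL [ 0.447 -0.18   0.022]
LRS [0.383 0.289 0.022]
LSL [0.581 0.257 0.022]
LSS [0.47  0.165 0.022]
```

View pics/m1.png

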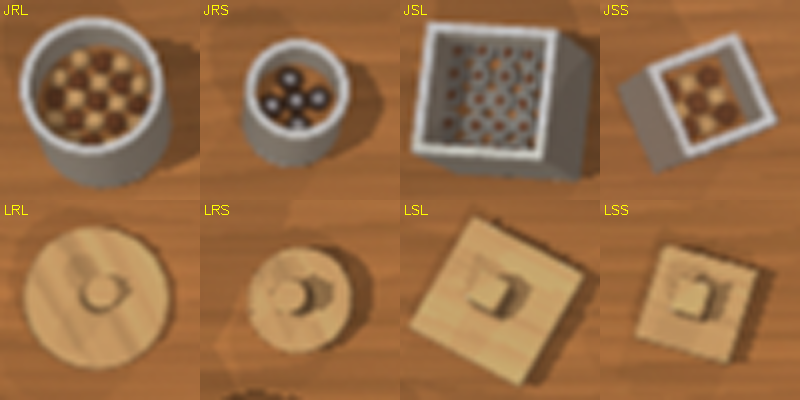

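The eight items match the list by shape and size. Rim centres in the top view are roughly JRL (289,163.5), JRS (382,157.5), JSL (162.4,217.7), JSS (533.3,226), LRL (416,253.4), LRS (215,281), LSL (231.2,198.2), LSS (268.2,244.8). I'll refine these in both views.

```bash
cat >> m.py <<'E'
from scipy.optimize import minimize
from scipy.ndimage import map_coordinates
C0=dict(JRL=(289,163.5),JRS=(382.2,157.5),JSL=(162.4,217.7),JSS=(533.3,226),LRL=(416.1,253.4),LRS=(215,281),LSL=(231.2,198.2),LSS=(268.2,244.8))
def outl(rd,s,n=120):
    if rd: a=np.linspace(0,2*np.pi,n,endpoint=False); return s/2*np.c_[np.cos(a),np.sin(a)]
    t=np.linspace(-.46,.46,n//4); e=np.c_[t,.5+0*t]; return s*np.vstack([e@np.array([[0,1],[-1,0]]).__pow__(1) if 0 else e@R.from_euler('z',90*k,degrees=True).as_matrix()[:2,:2] for k in range(4)])
def pts(rd,s,z,p):
    q=outl(rd,s); c,s_=np.cos(p[2]),np.sin(p[2])
    return np.c_[q@np.array([[c,s_],[-s_,c]])+p[:2],np.full(len(q),z)]
def prep(c): return cv2.GaussianBlur(c['color'].astype(np.float32).mean(2),(0,0),.8)
def samp(c,I,P):
    uv=proj(c,P); return map_coordinates(I,[uv[:,1],uv[:,0]],order=1,mode='nearest')
def cost(p,o,views,jar):
    v=0
    for c,I in views:
        f=lambda s: samp(c,I,pts(o[0],s,o[2],p))
        # robust clip so that occluding knobs etc. matter little
        v+=np.clip(f(o[1]-.004)-f(o[1]+.004),-10,60).mean()
        if jar: v+=np.clip(f(o[1]-.006)-f(o[1]-.014),-10,60).mean()
    return -v
def fit(k,dd,names,p0=None,z=None):
    o=O[k] if z is None else (O[k][0],O[k][1],z); vs=[(dd[n],prep(dd[n])) for n in names]
    if p0 is None: p0=[*unproj(dd['top'],C0[k],O[k][2])[0][:2]]
    ys=[0] if o[0] else np.arange(0,np.pi/2,.1); best=None
    for y in ys:
        for dx in(-.005,0,.005):
            for dy in(-.005,0,.005):
                p=[p0[0]+dx,p0[1]+dy,y]; c=cost(p,o,vs,k[0]=='J')
                if best is None or c<best[0]: best=(c,p)
    p=best[1]
    r=minimize(cost,p,args=(o,vs,k[0]=='J'),method='Nelder-Mead',options=dict(initial_simplex=[p]+[[p[0]+.004,p[1],p[2]],[p[0],p[1]+.004,p[2]],[p[0],p[1],p[2]+.08]],xatol=1e-5,fatol=1e-4))
    return r.x,r.fun
E
python3 - <<'E'
from m import *
res={}
for k in O:
    for n in(('top',),('scene',),('top','scene')):
        p,f=fit(k,d,n); print(k,n[0] if len(n)<2 else 'both',(p*[1e3,1e3,1]).round(2),round(f,1))
    res[k]=p
pickle.dump(res,open('res.pkl','wb'))
rows=[]
for n in('top','scene'):
    t=[]
    for k,o in O.items():
        cx=proj(d[n],[*res[k][:2],o[2]])[0]
        p=cv2.getRectSubPix(d[n]['color'][:,:,::-1].copy(),(60,60),tuple(map(float,cx)))
        p=cv2.resize(p,(200,200),interpolation=cv2.INTER_CUBIC)
        uv=(proj(d[n],pts(o[0],o[1],o[2],res[k]))-cx+29.5+.5)*200/60-.5
        cv2.polylines(p,[uv.round().astype(int)],True,(255,0,255),1)
        t.append(p)
    rows+=[np.hstack(t[:4]),np.hstack(t[4:])]
cv2.imwrite('pics/m2.png',cv2.resize(np.vstack(rows),(600,600)))
E
```

```text
JRL top [6.4781e+02 1.1610e+02 2.0000e-02] -105.9
JRL scene [6.4806e+02 1.1403e+02 3.0000e-02] -105.6
JRL both [6.4801e+02 1.1489e+02 1.0000e-02] -198.3
JRS top [ 6.6704e+02 -9.9270e+01  4.0000e-02] -101.7
JRS scene [ 6.6704e+02 -1.0174e+02 -3.0000e-02] -96.2
JRS both [ 6.6712e+02 -1.0063e+02  1.0000e-01] -180.6
JSL top [522.21 404.69   1.51] -111.5
JSL scene [522.12 403.17   1.51] -115.2
JSL both [522.15 403.87   1.51] -220.7
JSS top [ 5.0613e+02 -4.4017e+02  3.7000e-01] -101.6
JSS scene [ 5.0527e+02 -4.4386e+02  3.6000e-01] -71.4
JSS both [ 5.0591e+02 -4.4126e+02  3.7000e-01] -147.4
LRL top [ 4.4813e+02 -1.7784e+02  5.0000e-02] -32.3
LRL scene [ 4.4759e+02 -1.8070e+02  1.1000e-01] -32.7
LRL both [ 4.4797e+02 -1.7877e+02  4.0000e-02] -60.9
LRS top [3.8271e+02 2.9017e+02 3.0000e-02] -35.3
LRS scene [3.8271e+02 2.8802e+02 9.0000e-02] -36.5
LRS both [3.8265e+02 2.8924e+02 3.0000e-02] -68.9
LSL top [580.59 259.09   1.07] -41.7
LSL scene [581.16 256.78   1.08] -44.3
LSL both [580.65 258.03   1.08] -82.6
LSS top [467.63 167.67   1.28] -38.0
LSS scene [467.91 165.68   1.29] -38.2
LSS both [467.77 166.84   1.28] -73.4
```

View pics/m2.png

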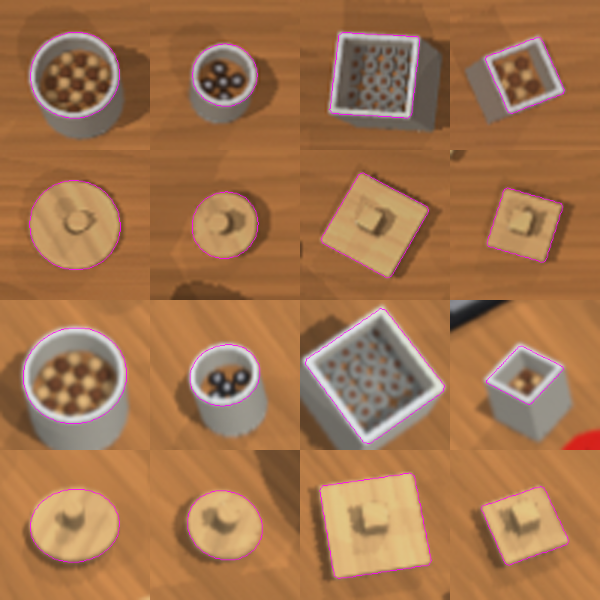

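Outlines fit in both views; the two cameras differ by a steady 2 mm in y, so I take the mean. First: large square lid to its jar.

```bash
cat > go.py <<'E'
from h import *
import sys,pickle
def phi_of(o):
    w,x,y,z=o['eef_rot']; M=R.from_quat([x,y,z,w]).as_matrix(); return np.arctan2(M[1,0],M[0,0]),M
def go(x,y,z,phi,sym=np.pi):
    o=ctrl.get_obs(); p,M=phi_of(o); t=(p-phi+sym/2)%sym-sym/2
    d=np.array([x,y,z])-o['eef_pos']; a=p-t; c,s=np.cos(a),np.sin(a)
    print('pos',(o['eef_pos']*1e3).round(1),'phi',round(p,3),'tilt',M[:2,2].round(4),'q6',round(o['q'][5],2),'t',round(o['time_s'],1),'open',round(o['opening'],3),'F',o['wrist_force'].round(1))
    print('turn',round(t,3),'then dx,dy,dz mm',(1e3*np.array([c*d[0]+s*d[1], s*d[0]-c*d[1], -d[2]])).round(1))
    return t
if __name__=='__main__': go(*[float(v) for v in sys.argv[1:]])
E
python3 go.py .5807 .258 .075 2.65 1.5708
```

```text
pos [155.2 553.1 230.5] phi 2.868 tilt [-0.0007 -0.0014] q6 -0.21 t 0.1 open 0.997 F [ 0.9 -0.3 -0.3]
turn 0.218 then dx,dy,dz mm [-514.4  -59.4  155.5]
```

Request:
{"api": "arm_command", "payload": {
  "plan": [0,0,0,0.109,0,0,0,0.109,-20,-3,0,0,-40,-4,3,0,-40,-5,3,0,-40,-4,3,0,-40,-5,3,0,-40,-5,3,0,-40,-5,4,0,-40,-5,4,0,-40,-5,4,0,-40,-5,4,0,-40,-5,4,0,-40,-5,5,0,-34,-3,5,0,-20,-1,5,0,0,0,0,0,0,0,0,0,0,0,0,0],
  "grip": 0.7
}}

```text
time_s: 2.0
eef_pos: [0.5791, 0.2591, 0.1813]
eef_rot: [-0.0, 0.243, 0.97, 0.0]
wrist_force: [-1.1, 0.1, 0.5]
opening: 0.701
```

```bash
python3 go.py .5807 .258 .025 2.65 1.5708
```

```text
pos [579.1 259.1 181.3] phi 2.651 tilt [-0.0008  0.0002] q6 -0.85 t 2.0 open 0.701 F [-1.1  0.1  0.5]
turn 0.001 then dx,dy,dz mm [ -1.9  -0.2 156.3]
```

Request:
{"api": "arm_command", "payload": {
  "plan": [-2,0,20,0,0,0,40,0,0,0,40,0,0,0,30,0,0,0,16,0,0,0,9,0,0,0,0,0,0,0,0,0]
}}

```text
time_s: 2.8
eef_pos: [0.5831, 0.2576, 0.028]
eef_rot: [0.001, 0.243, 0.97, 0.001]
wrist_force: [0.1, 1.3, 0.4]
opening: 0.701
```

Request:
{"api": "arm_command", "payload": {
  "plan": [0,0,0,0,0,0,0,0,0,0,0,0,0,0,0,0,0,0,0,0,0,0,0,0,0,0,0,0,0,0,0,0],
  "grip": 0
}}

```text
time_s: 3.6
eef_pos: [0.583, 0.2573, 0.0276]
eef_rot: [0.001, 0.243, 0.97, 0.001]
wrist_force: [-0.2, 0.4, 5.9]
opening: 0.219
```

Request:
{"api": "arm_command", "payload": {
  "plan": [0,0,-5,0,0,0,-15,0,0,0,-30,0,0,0,-40,0,0,0,-40,0,0,0,-30,0,0,0,-15,0,0,0,0,0,0,0,0,0,0,0,0,0]
}}

```text
time_s: 4.6
eef_pos: [0.5806, 0.2567, 0.1986]
eef_rot: [-0.002, 0.243, 0.97, -0.001]
wrist_force: [0.6, -0.6, -0.7]
opening: 0.217
```

```bash
python3 - <<'E'
from m import *
from go import go
import pickle
c={n:cam(n,n+'1.png') for n in('top','scene')}; pickle.dump(c,open('c1.pkl','wb'))
go(.5222,.4039,.19,1.51,1.5708)
o=ctrl.get_obs(); z=o['eef_pos'][2]-.003
t=[]
for n in c:
    x,y=proj(c[n],o['eef_pos'])[0]; p=cv2.getRectSubPix(c[n]['color'][:,:,::-1].copy(),(110,110),(float(x),float(y)))
    t.append(cv2.resize(p,(400,400),interpolation=cv2.INTER_CUBIC))
cv2.imwrite('pics/m3.png',np.hstack(t))
E
```

```text
pos [580.8 256.8 198.9] phi 2.65 tilt [-0.0038 -0.0009] q6 -0.85 t 4.7 open 0.218 F [ 0.4 -0.2 -0.6]
turn -0.431 then dx,dy,dz mm [ 67.5 143.3   8.9]
```

View pics/m3.png

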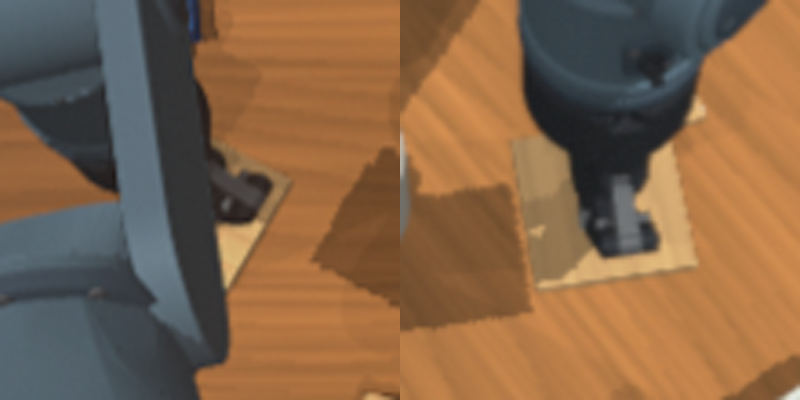

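Lid is held level: in the scene crop its plate edges run (513,140)-(538,290)-(697,266)-(672,130). I'll fit the lid's offset in the hand.

```bash
cat > held.py <<'E'
from m import *
from go import phi_of
import sys
# fit of held lid in the scene view: only the part of the outline with good contrast counts
def held(k,c,off,names=('scene',)):
    o=ctrl.get_obs(); ph,M=phi_of(o); e=o['eef_pos']; z=e[2]+off
    for n in names:
        I=prep(c[n])
        def f(p):
            a=samp(c[n],I,pts(O[k][0],O[k][1]-.004,z,p))-samp(c[n],I,pts(O[k][0],O[k][1]+.004,z,p))
            return -np.clip(a,0,40).mean()
        best=min(((f([e[0]+x,e[1]+y,ph]),x,y) for x in np.arange(-.008,.0081,.002) for y in np.arange(-.008,.0081,.002)))
        p=[e[0]+best[1],e[1]+best[2],ph]
        r=minimize(f,p,method='Nelder-Mead',options=dict(initial_simplex=[p,[p[0]+.002,p[1],ph],[p[0],p[1]+.002,ph],[p[0],p[1],ph+.03]]))
        dxy=r.x[:2]-e[:2]; c_,s_=np.cos(ph),np.sin(ph)
        print(n,'world off mm',(dxy*1e3).round(1),'tool x,y off',(1e3*np.array([c_*dxy[0]+s_*dxy[1],s_*dxy[0]-c_*dxy[1]])).round(1),'dyaw',round(r.x[2]-ph,3),'cost',round(r.fun,1))
E
python3 - <<'E'
from held import *
c=pickle.load(open('c1.pkl','rb')); held('LSL',c,-.0056)
E
```

```text
scene world off mm [-1.1 -0.8] tool x,y off [ 0.6 -1.3] dyaw 0.002 cost -15.4
```

Request:
{"api": "arm_command", "payload": {
  "plan": [0,0,0,-0.144,0,0,0,-0.144,0,0,0,-0.143,7,15,0,0,15,30,0,0,16,36,0,0,15,33,0,0,9,20,0,0,5,9,0,0,0,0,0,0,0,0,0,0,0,0,0,0]
}}

```text
time_s: 5.9
eef_pos: [0.5243, 0.4028, 0.2011]
eef_rot: [-0.0, 0.031, 1.0, -0.0]
wrist_force: [-0.0, -0.6, -0.9]
opening: 0.215
```

```bash
python3 go.py .5235 .404 .0876 1.51 1.5708
```

```text
pos [524.3 402.8 201.1] phi 3.079 tilt [-0.0001 -0.0004] q6 -1.03 t 5.9 open 0.215 F [-0.  -0.6 -0.9]
turn -0.002 then dx,dy,dz mm [  0.9   1.2 113.5]
```

Request:
{"api": "arm_command", "payload": {
  "plan": [1,1,20,0,0,0,30,0,0,0,25,0,0,0,14,0,0,0,0,0,0,0,0,0]
}}

```text
time_s: 6.5
eef_pos: [0.5237, 0.4047, 0.1131]
eef_rot: [0.0, 0.031, 1.0, 0.0]
wrist_force: [0.1, -0.5, -0.2]
opening: 0.215
```

```bash
cat > look.py <<'E'
from m import *
from go import go
import sys
# python3 look.py tag x y z phi sym : go line, plus crops round (x,y,z)
tag=sys.argv[1]; a=[float(v) for v in sys.argv[2:]]
c={n:cam(n) for n in('top','scene')}; pickle.dump(c,open('c%s.pkl'%tag,'wb')); go(*a); t=[]
for n in c:
    x,y=proj(c[n],a[:3])[0]; p=cv2.getRectSubPix(c[n]['color'][:,:,::-1].copy(),(90,90),(float(x),float(y)))
    t.append(cv2.resize(p,(400,400),interpolation=cv2.INTER_CUBIC))
cv2.imwrite('pics/l%s.png'%tag,np.hstack(t))
E
python3 look.py 2 .5235 .404 .0876 1.51 1.5708
```

```text
pos [524.2 405.3 114.3] phi 3.08 tilt [0.0028 0.0014] q6 -1.03 t 6.6 open 0.215 F [ 1.  -0.3 -0.3]
turn -0.0 then dx,dy,dz mm [ 0.6 -1.3 26.7]
```

View pics/l2.png

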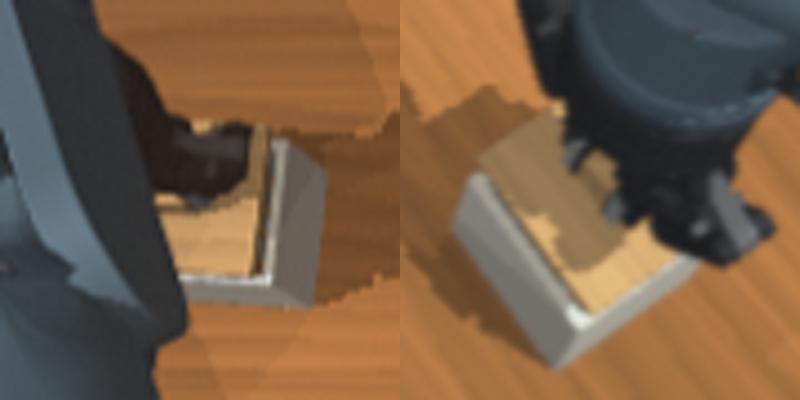

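Lid hovers square over the jar's rim in both views, right over its mouth. Lowering.

Request:
{"api": "arm_command", "payload": {
  "plan": [0,0,5,0,0,0,5,0,0,0,5,0,0,0,5,0,0,0,3,0,0,0,2,0,0,0,1,0,0,0,0,0,0,0,0,0]
}}

```text
time_s: 7.5
eef_pos: [0.5227, 0.4049, 0.0875]
eef_rot: [-0.0, 0.03, 1.0, -0.0]
wrist_force: [-4.8, -2.1, 7.9]
opening: 0.218
```

Request:
{"api": "arm_command", "payload": {
  "plan": [0,0,0,0,0,0,0,0,0,0,0,0,0,0,0,0,0,0,-10,0,0,0,-30,0,0,0,-40,0,0,0,-30,0,0,0,0,0],
  "grip": 0.6
}}

```text
time_s: 8.4
eef_pos: [0.5259, 0.4066, 0.2035]
eef_rot: [0.005, 0.03, 1.0, 0.003]
wrist_force: [-0.3, 0.3, 0.0]
opening: 0.599
```

```bash
python3 go.py .3827 .2892 .026 2.868
```

```text
pos [525.9 406.6 203.5] phi 3.081 tilt [0.0097 0.0051] q6 -1.03 t 8.4 open 0.599 F [-0.3  0.3  0. ]
turn 0.213 then dx,dy,dz mm [ 106.1 -151.7  177.5]
```

Request:
{"api": "arm_command", "payload": {
  "plan": [14,-13,0,0,28,-26,0,0,30,-28,0,0,30,-28,0,0,22,-21,0,0,12,-10,0,0,0,0,0,0,0,0,0,0,0,0,0,0]
}}

```text
time_s: 9.3
eef_pos: [0.3803, 0.2879, 0.1966]
eef_rot: [0.0, 0.03, 1.0, 0.0]
wrist_force: [-0.2, 0.3, 0.4]
opening: 0.602
```

```bash
python3 look.py 3 .3827 .2892 .027 3.081; python3 - <<'E'
from m import *
c=pickle.load(open('c3.pkl','rb'))
print(fit('JSL',c,('scene',)),[fit(k,c,('top',))[0].round(4) for k in('LSS','JRL','JRS','LRL')])
o=(0,.078,.082); vs=[(c['scene'],prep(c['scene']))]
r=minimize(cost,[.5222,.404,1.51],args=(o,vs,0),method='Nelder-Mead',options=dict(initial_simplex=[[.5222,.404,1.51],[.525,.404,1.51],[.5222,.407,1.51],[.522,.404,1.55]])); print(r.x,r.fun)
im=c['scene']['color'][:,:,::-1].copy(); x,y=proj(c['scene'],[.522,.404,.07])[0]
p=cv2.resize(cv2.getRectSubPix(im,(90,90),(float(x),float(y))),(400,400),interpolation=cv2.INTER_CUBIC)
cv2.imwrite('pics/l3b.png',np.hstack([p,cv2.imread('pics/l3.png')[:,400:]]))
E
```

```text
pos [380.1 287.8 196.3] phi 3.081 tilt [0. 0.] q6 -1.11 t 9.4 open 0.601 F [ 0.4 -0.4 -0.3]
turn -0.0 then dx,dy,dz mm [ -2.5   1.6 169.3]
(array([0.5183318, 0.4022634, 1.508557 ]), np.float64(-32.421630859375)) [array([0.4673, 0.1676, 1.2834]), array([0.6477, 0.1161, 0.0758]), array([ 0.667 , -0.0993,  0.038 ]), array([ 0.4481, -0.1778,  0.1035])]
[0.52055682 0.40333697 1.50232165] -34.448707580566406
```

View pics/l3b.png

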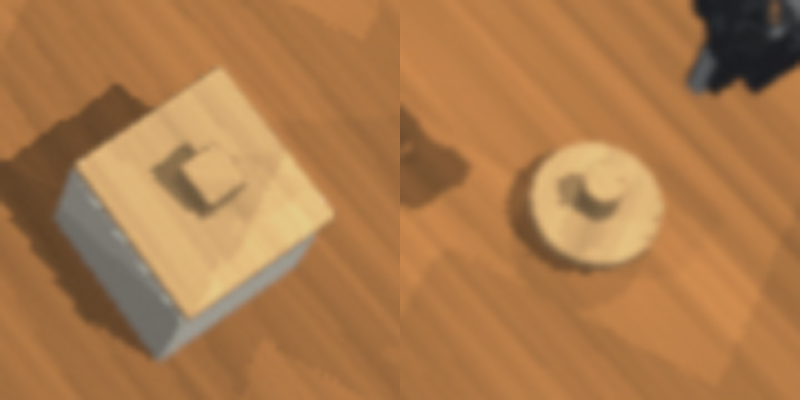

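Large square lid sits flat on its jar (crop 1, plate edges parallel to the jar's), the small round lid at crop (600,205) is free. Grasping it.

Request:
{"api": "arm_command", "payload": {
  "plan": [-2,1,20,0,0,0,40,0,0,0,45,0,0,0,35,0,0,0,20,0,0,0,9,0,0,0,0,0,0,0,0,0,0,0,0,0]
}}

```text
time_s: 10.3
eef_pos: [0.3828, 0.2889, 0.0287]
eef_rot: [0.001, 0.03, 1.0, 0.001]
wrist_force: [0.0, -0.0, 0.4]
opening: 0.602
```

Request:
{"api": "arm_command", "payload": {
  "plan": [0,0,0,0,0,0,0,0,0,0,0,0,0,0,0,0,0,0,0,0,0,0,0,0,0,0,0,0],
  "grip": 0
}}

```text
time_s: 11.0
eef_pos: [0.3822, 0.2886, 0.0281]
eef_rot: [0.001, 0.03, 1.0, 0.0]
wrist_force: [-1.5, -1.0, 6.8]
opening: 0.206
```

Request:
{"api": "arm_command", "payload": {
  "plan": [0,0,-5,0,0,0,-15,0,0,0,-30,0,0,0,-40,0,0,0,-40,0,0,0,-30,0,0,0,-15,0,0,0,0,0,0,0,0,0,0,0,0,0]
}}

```text
time_s: 12.0
eef_pos: [0.3805, 0.2878, 0.2007]
eef_rot: [-0.001, 0.03, 1.0, -0.001]
wrist_force: [-0.9, -0.3, -1.4]
opening: 0.206
```

```bash
python3 look.py 4 .3827 .2892 .19 3.08; python3 - <<'E'
from held import *
c=pickle.load(open('c4.pkl','rb')); held('LRS',c,-.005,('scene','top'))
E
python3 go.py .6671 -.1006 .2 3.08
```

```text
pos [380.6 287.9 200.7] phi 3.081 tilt [-0.0027 -0.0011] q6 -1.11 t 12.1 open 0.213 F [ 0.7  0.2 -1.1]
turn 0.001 then dx,dy,dz mm [-2.   1.5 10.7]
scene world off mm [11.1 -0.9] tool x,y off [-11.2  -0.3] dyaw -0.064 cost -7.2
top world off mm [1.8 0.5] tool x,y off [-1.8  0.6] dyaw -0.009 cost -6.4
pos [380.6 287.9 200.7] phi 3.081 tilt [-0.0027 -0.0011] q6 -1.11 t 12.1 open 0.213 F [ 0.7  0.2 -1.1]
turn 0.001 then dx,dy,dz mm [-309.8 -370.1    0.7]
```

Request:
{"api": "arm_command", "payload": {
  "plan": [-10,-12,0,0,-20,-24,0,0,-26,-31,0,0,-26,-31,0,0,-26,-31,0,0,-26,-31,0,0,-26,-31,0,0,-26,-31,0,0,-26,-31,0,0,-26,-31,0,0,-26,-31,0,0,-26,-31,0,0,-20,-24,0,0,0,0,0,0,0,0,0,0,0,0,0,0]
}}

```text
time_s: 13.7
eef_pos: [0.6676, -0.0988, 0.2013]
eef_rot: [-0.001, 0.03, 1.0, 0.0]
wrist_force: [-0.9, -0.5, -0.6]
opening: 0.205
```

```bash
python3 go.py .6666 -.1008 .105 3.08
```

```text
pos [667.6 -98.8 201.3] phi 3.081 tilt [-0.0019  0.001 ] q6 -1.83 t 13.7 open 0.205 F [-0.9 -0.5 -0.6]
turn 0.001 then dx,dy,dz mm [ 0.9 -2.  96.3]
```

Request:
{"api": "arm_command", "payload": {
  "plan": [1,-2,20,0,0,0,35,0,0,0,28,0,0,0,13,0,0,0,0,0,0,0,0,0,0,0,0,0]
}}

```text
time_s: 14.4
eef_pos: [0.6687, -0.102, 0.1087]
eef_rot: [0.002, 0.03, 1.0, -0.001]
wrist_force: [-0.6, 0.2, -0.5]
opening: 0.208
```

```bash
python3 look.py 5 .6666 -.1008 .078 3.08; python3 - <<'E'
from held import *
c=pickle.load(open('c5.pkl','rb')); held('LRS',c,-.0055,('scene','top'))
E
```

```text
pos [ 668.5 -102.1  108.3] phi 3.081 tilt [ 0.0029 -0.001 ] q6 -1.84 t 14.5 open 0.207 F [-1. -0. -1.]
turn 0.001 then dx,dy,dz mm [ 1.9  1.2 30.3]
scene world off mm [ 1.8 -2.8] tool x,y off [-2.  -2.7] dyaw 0.034 cost -14.8
top world off mm [  5.1 -17.6] tool x,y off [ -6.2 -17.2] dyaw 0.016 cost -6.7
```

View pics/l5.png

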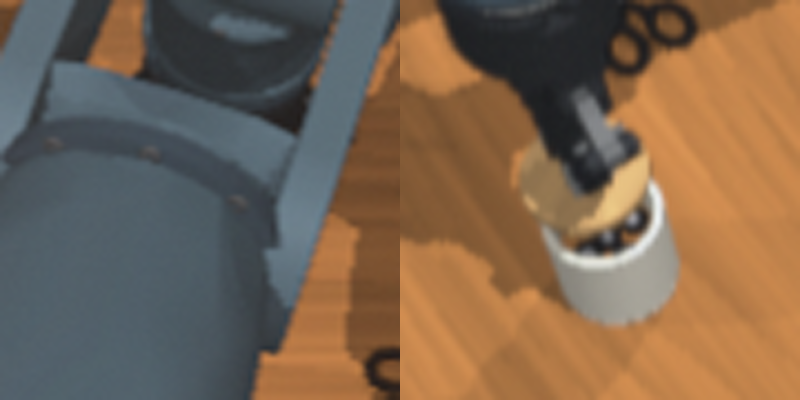

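Request:
{"api": "arm_command", "payload": {
  "plan": [2.5,2,2,0,0,0,2,0,0,0,0,0,0,0,0,0,0,0,0,0]
}}

```text
time_s: 15.0
eef_pos: [0.665, -0.0997, 0.1023]
eef_rot: [-0.0, 0.03, 1.0, -0.0]
wrist_force: [0.6, -0.4, -0.8]
opening: 0.206
```

```bash
python3 look.py 6 .6666 -.1008 .078 3.08; python3 - <<'E'
from held import *
c=pickle.load(open('c6.pkl','rb')); held('LRS',c,-.0055); print(fit('JRS',c,('scene',)))
E
```

```text
pos [665.  -99.7 102.3] phi 3.081 tilt [ 0. -0.] q6 -1.83 t 15.1 open 0.204 F [ 0.2  0.3 -0.4]
turn 0.001 then dx,dy,dz mm [-1.7 -1.  24.3]
scene world off mm [ 2.  -2.7] tool x,y off [-2.2 -2.5] dyaw 0.035 cost -14.2
(array([ 0.66750664, -0.10136205, -0.04953176]), np.float64(-49.89396667480469))
```

Request:
{"api": "arm_command", "payload": {
  "plan": [-0.5,0,5,0,0,0,5,0,0,0,5,0,0,0,4,0,0,0,3,0,0,0,2,0,0,0,0,0,0,0,0,0]
}}

```text
time_s: 15.9
eef_pos: [0.6657, -0.0998, 0.0785]
eef_rot: [0.0, 0.03, 1.0, -0.0]
wrist_force: [0.1, -0.5, 0.2]
opening: 0.208
```

Request:
{"api": "arm_command", "payload": {
  "plan": [0,0,1,0,0,0,0,0]
}}

```text
time_s: 16.1
eef_pos: [0.6659, -0.0999, 0.0783]
eef_rot: [0.001, 0.03, 1.0, -0.0]
wrist_force: [-1.4, -0.7, 4.9]
opening: 0.205
```

Request:
{"api": "arm_command", "payload": {
  "plan": [0,0,0,0,0,0,0,0,0,0,0,0,0,0,0,0,0,0,-10,0,0,0,-30,0,0,0,-40,0,0,0,-40,0,0,0,0,0,0,0,0,0],
  "grip": 0.6
}}

```text
time_s: 17.1
eef_pos: [0.6664, -0.1, 0.1998]
eef_rot: [0.002, 0.03, 1.0, -0.001]
wrist_force: [0.5, -0.7, -0.7]
opening: 0.6
```

```bash
python3 go.py .4679 -.1788 .195 3.08;  python3 go.py .4480 -.1788 .026 3.08
```

```text
pos [ 666.4 -100.   199.8] phi 3.081 tilt [ 0.0038 -0.0013] q6 -1.83 t 17.1 open 0.6 F [ 0.5 -0.7 -0.7]
turn 0.001 then dx,dy,dz mm [193.3 -90.9   4.8]
pos [ 666.4 -100.   199.8] phi 3.081 tilt [ 0.0038 -0.0013] q6 -1.83 t 17.1 open 0.6 F [ 0.5 -0.7 -0.7]
turn 0.001 then dx,dy,dz mm [213.2 -92.1 173.8]
```

Request:
{"api": "arm_command", "payload": {
  "plan": [16,-7,0,0,32,-14,0,0,35,-15,0,0,35,-15,0,0,35,-15,0,0,35,-15,0,0,25,-11,0,0,0,0,0,0,0,0,0,0,0,0,0,0]
}}

```text
time_s: 18.1
eef_pos: [0.4477, -0.1783, 0.1969]
eef_rot: [-0.0, 0.03, 1.0, 0.0]
wrist_force: [0.2, -0.9, -0.2]
opening: 0.6
```

```bash
python3 look.py 7 .6671 -.1006 .072 3.08; python3 go.py .4480 -.1788 .027 3.08
```

```text
pos [ 447.9 -178.2  197. ] phi 3.082 tilt [-0.0003  0.0004] q6 -2.14 t 18.2 open 0.6 F [-0.3 -0.8  0.3]
turn 0.002 then dx,dy,dz mm [-214.    90.9  125. ]
pos [ 447.9 -178.2  197. ] phi 3.082 tilt [-0.0003  0.0004] q6 -2.14 t 18.2 open 0.6 F [-0.3 -0.8  0.3]
turn 0.002 then dx,dy,dz mm [ -0.2  -0.6 170. ]
```

View pics/l7.png

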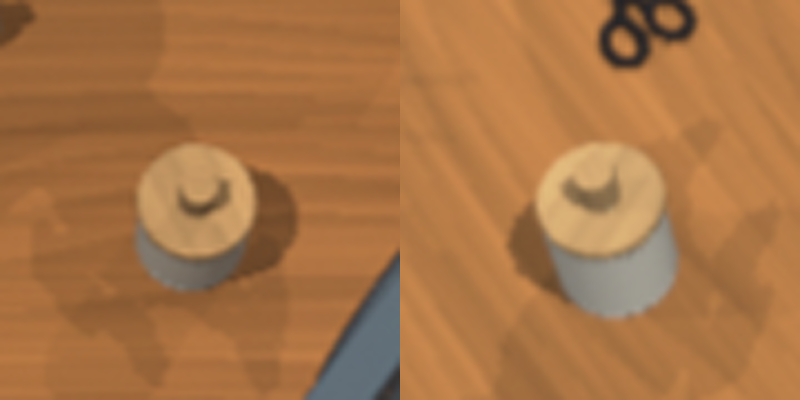

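Small round lid is flat on its jar in both views (plate centres at (197,202) and (601,200)). Next: the large round lid.

Request:
{"api": "arm_command", "payload": {
  "plan": [0,-0.5,20,0,0,0,40,0,0,0,45,0,0,0,35,0,0,0,20,0,0,0,10,0,0,0,0,0,0,0,0,0,0,0,0,0]
}}

```text
time_s: 19.1
eef_pos: [0.4485, -0.1798, 0.0287]
eef_rot: [0.001, 0.03, 1.0, -0.001]
wrist_force: [0.8, 0.3, 0.1]
opening: 0.602
```

Request:
{"api": "arm_command", "payload": {
  "plan": [0,0,0,0,0,0,0,0,0,0,0,0,0,0,0,0,0,0,0,0,0,0,0,0,0,0,0,0],
  "grip": 0
}}

```text
time_s: 19.8
eef_pos: [0.4478, -0.1795, 0.0283]
eef_rot: [0.001, 0.03, 1.0, -0.0]
wrist_force: [-1.0, 1.0, 5.7]
opening: 0.208
```

Request:
{"api": "arm_command", "payload": {
  "plan": [0,0,-5,0,0,0,-15,0,0,0,-30,0,0,0,-40,0,0,0,-40,0,0,0,-30,0,0,0,-15,0,0,0,0,0,0,0,0,0,0,0,0,0]
}}

```text
time_s: 20.8
eef_pos: [0.4463, -0.1785, 0.2008]
eef_rot: [-0.001, 0.03, 1.0, 0.001]
wrist_force: [0.1, 0.7, -1.9]
opening: 0.208
```

```bash
python3 - <<'E'
from held import *
from go import go
c={'scene':cam('scene')}; held('LRL',c,-.0055)
go(.648,.115,.2,3.08)
E
```

```text
scene world off mm [ 0.2 -0.9] tool x,y off [-0.2 -0.9] dyaw -0.009 cost -24.8
pos [ 446.3 -178.5  200.7] phi 3.081 tilt [-0.0025  0.0017] q6 -2.14 t 20.9 open 0.205 F [ 0.1 -0.2 -1.3]
turn 0.001 then dx,dy,dz mm [-183.2  305.3    0.7]
```

Request:
{"api": "arm_command", "payload": {
  "plan": [-8,13,0,0,-16,27,0,0,-20,33,0,0,-20,33,0,0,-20,33,0,0,-20,33,0,0,-20,33,0,0,-20,33,0,0,-18,31,0,0,-14,23,0,0,-7,13,0,0,0,0,0,0,0,0,0,0,0,0,0,0]
}}

```text
time_s: 22.25
eef_pos: [0.6478, 0.113, 0.2019]
eef_rot: [-0.0, 0.031, 1.0, -0.0]
wrist_force: [0.0, 0.6, -0.7]
opening: 0.212
```

```bash
python3 go.py .6478 .115 .120 3.08
```

```text
pos [647.8 113.  201.9] phi 3.08 tilt [-0.001  -0.0004] q6 -1.52 t 22.2 open 0.212 F [ 0.   0.6 -0.7]
turn -0.0 then dx,dy,dz mm [ 0.1  2.  81.9]
```

Request:
{"api": "arm_command", "payload": {
  "plan": [0,2,20,0,0,0,30,0,0,0,20,0,0,0,12,0,0,0,0,0,0,0,0,0,0,0,0,0,0,0,0,0]
}}

```text
time_s: 23.05
eef_pos: [0.6495, 0.1162, 0.1219]
eef_rot: [0.001, 0.03, 1.0, 0.0]
wrist_force: [0.6, 0.2, -0.5]
opening: 0.206
```

```bash
python3 look.py 8 .6478 .115 .0943 3.08; python3 - <<'E'
from held import *
c=pickle.load(open('c8.pkl','rb')); held('LRL',c,-.0057); print(fit('JRL',c,('scene',)))
E
```

```text
pos [649.1 116.3 121.3] phi 3.081 tilt [ 0.0016 -0.    ] q6 -1.51 t 23.1 open 0.208 F [ 0.5  0.4 -1.2]
turn 0.001 then dx,dy,dz mm [ 1.2 -1.4 27. ]
scene world off mm [-0.1 -2.3] tool x,y off [-0.1 -2.3] dyaw 0.016 cost -18.7
(array([0.64841703, 0.11425392, 0.03535741]), np.float64(-42.81591033935547))
```

View pics/l8.png

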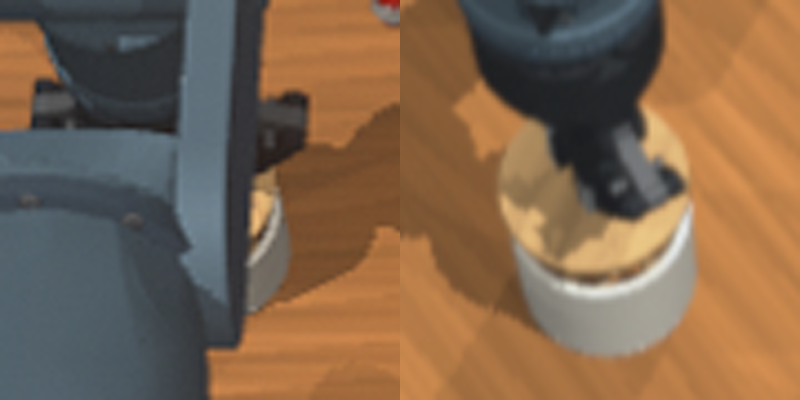

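Lid centred over the large round jar in the scene view (lid (649,114), jar (648,114) mm). Lowering.

Request:
{"api": "arm_command", "payload": {
  "plan": [0.8,-0.5,5,0,0,0,5,0,0,0,5,0,0,0,4,0,0,0,3,0,0,0,3,0,0,0,2,0,0,0,0,0,0,0,0,0]
}}

```text
time_s: 24.05
eef_pos: [0.648, 0.1158, 0.0943]
eef_rot: [0.0, 0.03, 1.0, -0.0]
wrist_force: [-3.0, 0.3, 5.5]
opening: 0.205
```

Request:
{"api": "arm_command", "payload": {
  "plan": [0,0,0,0,0,0,0,0,0,0,0,0,0,0,0,0,0,0,-10,0,0,0,-30,0,0,0,-40,0,0,0,-25,0,0,0,0,0,0,0,0,0],
  "grip": 0.6
}}

```text
time_s: 25.05
eef_pos: [0.6481, 0.1158, 0.1994]
eef_rot: [0.001, 0.03, 1.0, 0.0]
wrist_force: [-0.6, 0.6, -0.4]
opening: 0.6
```

```bash
python3 go.py .4678 .1668 .2 2.85 1.5708
```

```text
pos [648.1 115.8 199.4] phi 3.081 tilt [ 0.0019 -0.    ] q6 -1.51 t 25.1 open 0.6 F [-0.6  0.6 -0.4]
turn 0.231 then dx,dy,dz mm [187.4  -3.   -0.6]
```

Request:
{"api": "arm_command", "payload": {
  "plan": [0,0,0,0.114,0,0,0,0.114,15,0,0,0,32,0,0,0,40,0,0,0,40,-1,0,0,35,-1,0,0,18,-1,0,0,7,0,0,0,0,0,0,0,0,0,0,0,0,0,0,0]
}}

```text
time_s: 26.25
eef_pos: [0.4685, 0.1658, 0.1981]
eef_rot: [-0.0, 0.144, 0.99, -0.0]
wrist_force: [0.8, -0.1, -0.2]
opening: 0.601
```

```bash
python3 look.py 9 .648 .115 .088 3.08; python3 go.py .4678 .1668 .027 2.854 1.5708
```

```text
pos [468.3 165.8 198.1] phi 2.852 tilt [-0.0002 -0.0001] q6 -1.18 t 26.4 open 0.596 F [-1.   0.5  0.8]
turn -0.228 then dx,dy,dz mm [-182.5  -39.7  110.1]
pos [468.3 165.8 198.1] phi 2.852 tilt [-0.0002 -0.0001] q6 -1.18 t 26.4 open 0.596 F [-1.   0.5  0.8]
turn -0.002 then dx,dy,dz mm [  0.8   0.8 171.1]
```

View pics/l9.png

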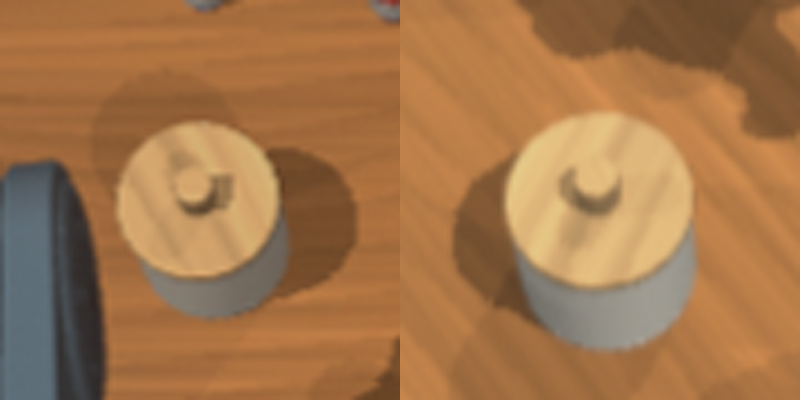

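Large round lid lies flat on its jar in both views (plate centres (199,200), (600,200)). Last: the small square lid.

Request:
{"api": "arm_command", "payload": {
  "plan": [1,0.5,20,0,0,0,40,0,0,0,45,0,0,0,35,0,0,0,20,0,0,0,10,0,0,0,0,0,0,0,0,0,0,0,0,0]
}}

```text
time_s: 27.25
eef_pos: [0.4683, 0.1671, 0.0298]
eef_rot: [0.001, 0.144, 0.99, 0.0]
wrist_force: [-0.1, -0.3, 0.2]
opening: 0.603
```

Request:
{"api": "arm_command", "payload": {
  "plan": [0,0,0,0,0,0,0,0,0,0,0,0,0,0,0,0,0,0,0,0,0,0,0,0,0,0,0,0],
  "grip": 0
}}

```text
time_s: 27.95
eef_pos: [0.4676, 0.1671, 0.0293]
eef_rot: [0.001, 0.144, 0.99, 0.0]
wrist_force: [-0.7, 0.3, 6.6]
opening: 0.22
```

Request:
{"api": "arm_command", "payload": {
  "plan": [0,0,-5,0,0,0,-15,0,0,0,-30,0,0,0,-40,0,0,0,-40,0,0,0,-30,0,0,0,-15,0,0,0,0,0,0,0,0,0,0,0,0,0]
}}

```text
time_s: 28.95
eef_pos: [0.4657, 0.1668, 0.2017]
eef_rot: [-0.001, 0.144, 0.99, -0.0]
wrist_force: [0.2, 0.4, -0.7]
opening: 0.22
```

```bash
python3 - <<'E'
from held import *
from go import go
c={'scene':cam('scene')}; held('LSS',c,-.0055)
go(.5059,-.4415,.2,1.941,1.5708)
E
```

```text
scene world off mm [-7.5  1.2] tool x,y off [ 7.5 -1. ] dyaw -0.021 cost -11.2
pos [465.7 166.8 201.6] phi 2.853 tilt [-0.003  -0.0003] q6 -1.18 t 29.0 open 0.22 F [-0.5  0.8 -0.5]
turn -0.659 then dx,dy,dz mm [ 182.6 -581.6    1.6]
```

Request:
{"api": "arm_command", "payload": {
  "plan": [0,0,-2,0.13,0,0,-2,0.13,0,0,-2,0.13,0,0,-2,0.13,0,0,-2,0.13,0,0,0,0.13,0,0,0,0.13,0,0,0,0,0,0,0,0]
}}

```text
time_s: 29.9
eef_pos: [0.4663, 0.1669, 0.2124]
eef_rot: [-0.001, 0.563, 0.827, -0.001]
wrist_force: [-0.4, 0.5, -0.7]
opening: 0.214
```

```bash
python3 go.py .5059 -.4415 .2 1.941 1.5708
```

```text
pos [466.3 166.9 212.4] phi 1.946 tilt [-0.0017 -0.0002] q6 -0.27 t 29.9 open 0.214 F [-0.4  0.5 -0.7]
turn 0.005 then dx,dy,dz mm [-581.5 -183.2   12.4]
```

Request:
{"api": "arm_command", "payload": {
  "plan": [-14,-4,0,0.005,-28,-9,0,0,-36,-11,0,0,-36,-11,0,0,-36,-12,0,0,-36,-11,0,0,-36,-12,0,0,-36,-11,0,0,-36,-12,0,0,-36,-11,0,0,-36,-12,0,0,-36,-11,0,0,-36,-12,0,0,-36,-11,0,0,-36,-12,3,0,-36,-11,3,0,-25,-8,3,0,-7,-2,3,0,0,0,0,0,0,0,0,0]
}}

```text
time_s: 31.9
eef_pos: [0.5034, -0.4369, 0.2007]
eef_rot: [-0.001, 0.566, 0.825, 0.0]
wrist_force: [-0.2, -0.1, -0.2]
opening: 0.218
```

```bash
python3 - <<'E'
from held import *
from go import go
c={'scene':cam('scene')}; held('LSS',c,-.007)
go(.5059,-.4415,.105,1.941,1.5708)
E
```

```text
scene world off mm [ 1.2 -0.8] tool x,y off [-1.2  0.8] dyaw -0.01 cost -20.1
pos [ 503.7 -436.7  201.1] phi 1.94 tilt [-0.0003  0.0009] q6 -1.26 t 31.9 open 0.217 F [-0.   0.9 -1.1]
turn -0.001 then dx,dy,dz mm [-5.3  0.4 96.1]
```

Request:
{"api": "arm_command", "payload": {
  "plan": [-5,0.5,20,0,0,0,35,0,0,0,28,0,0,0,13,0,0,0,0,0,0,0,0,0,0,0,0,0,0,0,0,0]
}}

```text
time_s: 32.75
eef_pos: [0.5065, -0.4436, 0.1073]
eef_rot: [0.002, 0.566, 0.824, -0.0]
wrist_force: [0.6, 0.1, -0.3]
opening: 0.216
```

```bash
python3 look.py 10 .5059 -.4415 .0753 1.941 1.5708; python3 - <<'E'
from held import *
c=pickle.load(open('c10.pkl','rb')); held('LSS',c,-.007); print(fit('JSS',c,('scene',)))
E
```

```text
pos [ 506.2 -443.3  106.6] phi 1.938 tilt [ 0.0013 -0.0016] q6 -1.26 t 32.9 open 0.219 F [ 0.8 -0.3 -0.2]
turn -0.003 then dx,dy,dz mm [ 1.8  0.4 31.3]
scene world off mm [ 1.6 -1.9] tool x,y off [-2.3  0.8] dyaw 0.038 cost -21.0
(array([ 0.50593739, -0.44370694,  0.38180192]), np.float64(-37.250728607177734))
```

View pics/l10.png

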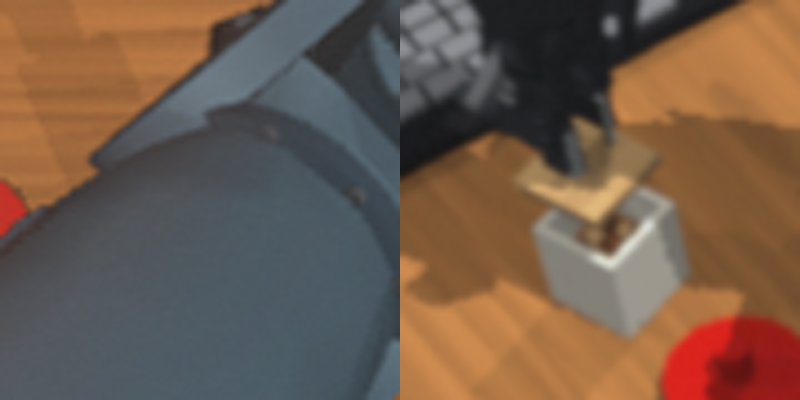

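Request:
{"api": "arm_command", "payload": {
  "plan": [1.8,-0.4,3,0,0,0,0,0,0,0,0,0,0,0,0,0]
}}

```text
time_s: 33.25
eef_pos: [0.5046, -0.4412, 0.1022]
eef_rot: [-0.0, 0.566, 0.824, 0.0]
wrist_force: [0.1, -0.6, -0.6]
opening: 0.217
```

```bash
python3 look.py 11 .5059 -.4415 .0753 1.941 1.5708; python3 - <<'E'
from held import *
c=pickle.load(open('c11.pkl','rb')); held('LSS',c,-.007); print(fit('JSS',c,('scene',)))
E
```

```text
pos [ 504.7 -441.2  102.3] phi 1.938 tilt [ 0. -0.] q6 -1.26 t 33.4 open 0.211 F [ 0.4 -0.4  0.6]
turn -0.003 then dx,dy,dz mm [-0.7  1.  27. ]
scene world off mm [ 1.5 -1.2] tool x,y off [-1.6  1. ] dyaw 0.045 cost -20.1
(array([ 0.50607887, -0.44344461,  0.38424503]), np.float64(-34.154869079589844))
```

Request:
{"api": "arm_command", "payload": {
  "plan": [-0.8,0.2,5,0,0,0,5,0,0,0,5,0,0,0,4,0,0,0,3,0,0,0,3,0,0,0,2,0,0,0,0,0,0,0,0,0]
}}

```text
time_s: 34.25
eef_pos: [0.5053, -0.442, 0.0755]
eef_rot: [0.0, 0.566, 0.824, -0.0]
wrist_force: [-1.0, 0.1, 0.2]
opening: 0.219
```

Request:
{"api": "arm_command", "payload": {
  "plan": [0,0,1,0,0,0,0,0,0,0,0,0]
}}

```text
time_s: 34.55
eef_pos: [0.5054, -0.4421, 0.0753]
eef_rot: [0.0, 0.566, 0.824, -0.0]
wrist_force: [-1.5, 1.3, 5.7]
opening: 0.216
```

Request:
{"api": "arm_command", "payload": {
  "plan": [0,0,0,0,0,0,0,0,0,0,0,0,0,0,0,0,0,0,-10,0,0,0,-30,0,0,0,-40,0,0,0,-40,0,0,0,-10,0,40,0,-10,0,45,0,0,0,45,0,0,0,45,0,0,0,30,0,0,0,0,0,0,0],
  "grip": 0.6
}}

```text
time_s: 36.05
eef_pos: [0.4304, -0.247, 0.2143]
eef_rot: [-0.001, 0.565, 0.825, 0.0]
wrist_force: [0.1, 0.1, 0.4]
opening: 0.597
```

```bash
python3 look.py 12 .5059 -.4415 .068 1.941 1.5708; python3 - <<'E'
from m import *
c=pickle.load(open('c12.pkl','rb')); cv2.imwrite('pics/end.png',np.vstack([cv2.resize(c['scene']['color'][:,:,::-1],(800,600))[:0],cv2.resize(c['scene']['color'][:,:,::-1],(640,480))]))
E
```

```text
pos [ 431.9 -250.5  215. ] phi 1.939 tilt [ 0.001  -0.0013] q6 -1.13 t 36.1 open 0.599 F [-0.5 -1.2  0.5]
turn -0.002 then dx,dy,dz mm [-2.048e+02 -1.000e-01  1.470e+02]Traceback (most recent call last):
  File "<stdin>", line 2, in <module>
    return _nx.concatenate(arrs, 0, dtype=dtype, casting=casting)
           ~~~~~~~~~~~~~~~^^^^^^^^^^^^^^^^^^^^^^^^^^^^^^^^^^^^^^^
ValueError: all the input array dimensions except for the concatenation axis must match exactly, but along dimension 1, the array at index 0 has size 800 and the array at index 1 has size 640
```

View pics/l12.png

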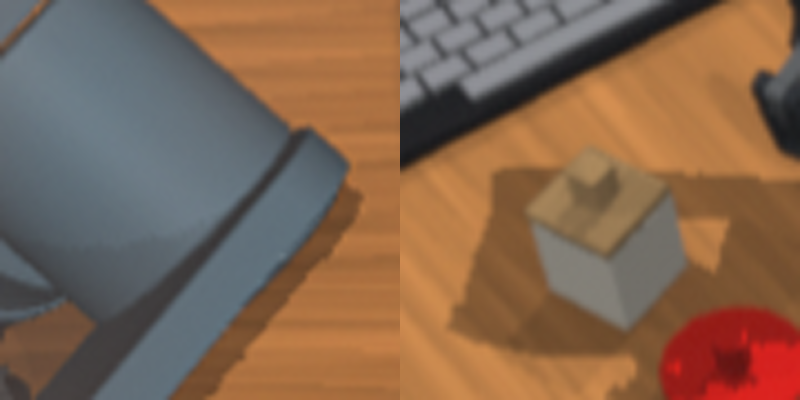

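The small square lid is flat on its jar at crop (600,205), edges parallel. One last whole-scene check.

```bash
python3 - <<'E'
from m import *
c=pickle.load(open('c12.pkl','rb')); cv2.imwrite('pics/end.png',c['scene']['color'][:,:,::-1])
r=pickle.load(open('res.pkl','rb')); I=prep(c['scene'])
for j,l in(('JRL','LRL'),('JRS','LRS'),('JSL','LSL'),('JSS','LSS')):
    o=(O[l][0],O[l][1],O[j][2]+.008); p=fit(j,d,('scene',))[0]
    q=minimize(cost,p,args=(o,[(c['scene'],I)],0),method='Nelder-Mead',options=dict(initial_simplex=[p,p+[.003,0,0],p+[0,.003,0],p+[0,0,.05]]))
    print(j,'lid-jar mm,rad',((q.x-p)*[1e3,1e3,1]).round(2),round(q.fun,1))
E
```

```text
JRL lid-jar mm,rad [-0.3  -0.72  0.06] -27.3
JRS lid-jar mm,rad [-0.64 -0.62  0.06] -26.4
JSL lid-jar mm,rad [-1.55  0.09 -0.01] -33.9
JSS lid-jar mm,rad [ 0.76 -1.26  0.02] -7.5
```

View pics/end.png

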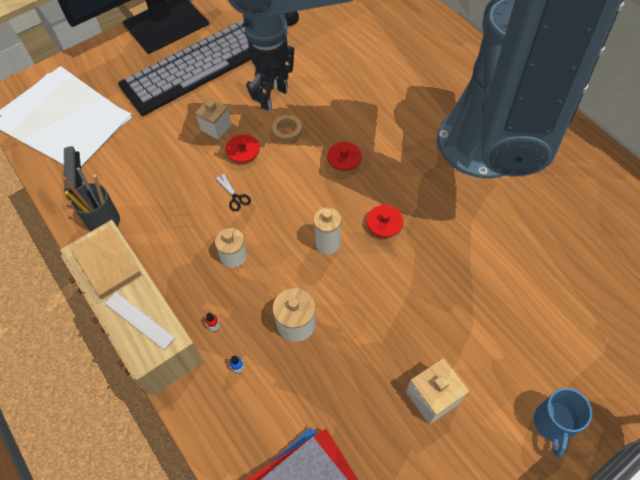

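All four jars are closed: (294,310), (231,243), (438,385) and (212,112). The tall jar and the rest haven't moved, and the arm is clear.

```bash
python3 -c "from bench import ctrl; print(ctrl.hand_in())"
```

```text
the job is handed in; nothing more can be done
None
```

All four wooden lids are back on their own jars, and I handed the job in after about 36 s of robot time. The red look-alikes, the wooden ring and the tall jar were not touched.

- **Seating:** each lid came down to its expected height (within about 1 mm) with 5–8 N on the wrist. In the last pictures all four sit flat. The fitted lid centres are within about 1.6 mm of their jars, with the largest offset on the large square lid. The square lids' edges are parallel to their jars'.
- **Disagreements:** the two cameras differed by a steady 2 mm or so in y, so I used the mean. The fit of a held lid was unreliable when the gripper hid it: three readings came out 7–18 mm off and I ignored them. For the last small square lid, only the scene camera could see it, and that fit had weak contrast.

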